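Sweep the brass door roses into the sorting tray

ROBOT

A 6-joint arm with a two-finger parallel gripper is mounted at the origin on the work surface. World frame = base frame: x ahead of the robot, y to its left, z up, the work surface at z = 0. Lengths are in mm, angles in rad, forces in N, time in s.
With the tool pointing down it reaches from about 325 to 900 mm from the base axis. Payload 3.5 kg.
Tool frame: the origin (TCP) lies on the centre line of the jaws, within the pads' length; the fingertips stand 14 mm ahead of it and the grasp point (between the pads) lies 5 mm behind it; x points along the fingers, z is the direction in which the jaws open and shut, and the axes are right-handed (so a half turn about x gives the same grasp; the last joint's range is limited). The gripper opens to 85 mm and grips with 20 to 120 N. Pads are 22 mm wide; open, the fingers measure 114 mm over their backs; the gripper's body (76 mm by 85 mm) begins 54 mm behind the grasp point. The pads swing forward as they close: fully open they stand 13 mm farther back than shut.
Start: joints at [-1.209, 0.276, -0.026, 1.268, 0, 1.467], TCP at [280.141, -558.698, 245.313] pointing down, gripper open.
Joint ranges: [-3.12, 3.12], [-0.85, 1.88], [-1.08, 1.24], [-1.95, 2.15], [-1.57, 1.53], [-3.14, 3.14]. Speed limits (rad/s): [2.57, 2.57, 3.14, 3.14, 3.14, 3.14].

INTERFACE

Orientations are given as [roll, pitch, yaw] about the fixed x, y, z axes, in that order (R = Rz(yaw) Ry(pitch) Rx(roll)).
In Python, from workcell import arm, optics, job gives the robot as it stands.
- The arm moves only by the tool step_arm, never from a script. Its argument "steps" is text: rows parted by semicolons, each of 5 numbers parted by spaces: the finger opening in mm, from 0 to 85.4, then the shift along the tool's x, y, z in mm, then the turn about the tool's x in degrees. A call has 1 to 5 rows; each row shifts and turns the commanded pose from where the row before left it, along the tool's axes as they then stand; what a row does not reach is not made up. A row lasts 1/8 s, in which the tool goes at most 62.5 mm and 10.7 degrees, less where a joint would pass 70% of its speed; a pose out of reach is approached as far as the arm can. A call is refused whole if a number of a shift passes 62.5 or a number of a turn 10.7, either way. A call with a gripper value outside its range is refused whole. The fingers move at their own pace and stop on an object; "grip_force" is the grip in N (left out, the last holds). Time passes only in rows, so rows that do not move let the fingers close. It gives the time, the measured TCP pose, the force and the opening at its end, in the units of the state.
- arm.get_obs(): the state, without advancing time (a new reading comes with each control period).
- optics.get_image(name): name is "side" or "top"; returns a dict with "image" (384x512x3 uint8, red, green, blue), "fx", "fy", "cx", "cy" (pixels), "R" (3x3) and "t" (3): a world point X has camera coordinates R X + t. Camera axes: x right, y down, z forward; pixel columns grow to the right and rows downward; lengths in mm; the calibration is good to about 2 mm. A picture is of the moment at which its call begins. There is no depth.
- job.hand_in(): hands the job in, once; it reports no verdict.
The state is a dict: "time_s": time; "joint_positions": joint angles; "qd": joint speeds; "tau": joint torques, N m; "ee_pos": TCP position; "eef_rot": TCP orientation; "contact_force": force on the tool from outside, world axes, zero at the start; "wrist_torque": the same for the moment, N m; "grip_width": finger opening in mm.
Only numpy, scipy, OpenCV 4.12 (cv2) and the standard library are available. Lean on these libraries where they do the work, as an engineer would, in place of code of your own. Each camera call takes 0.05 s, during which the arm holds its last target.

TASK

Using the fingertips or the outside of the fingers, gently sweep the three loose round brass door roses across the counter through the open front of the wooden tray, until all three lie flat on its floor, wholly inside it. Keep them down on the counter all the way - do not pinch, pick up or carry them, nor press hard on them - and leave all the other pieces where they stand.

Things in the scene. Friction and masses are not known exactly. Their poses are not given: they have to be found in the camera images.
- tray: three-sided pale wooden tray fixed to the counter, grey lining flush with the counter (no sill). Origin at counter height in the middle of the inside floor; inside 140 mm deep (x from -70 to +70) and 240 mm wide (y from -120 to +120). Walls 10 mm thick and 35 mm high at the back (+x) and both sides (y); the whole -x side is open: the mouth at x = -70, where the side walls end.
- rose0: round brass door rose (flat cover disc), 52 mm across, rim 10 mm high with upright edge, a central collar 24 mm across rising to 18 mm, about 90 g, lying flat and loose on the counter; origin at the centre of its underside. The three roses are alike.
- rose1: round brass door rose (flat cover disc), 52 mm across, rim 10 mm high with upright edge, a central collar 24 mm across rising to 18 mm, about 90 g, lying flat and loose on the counter; origin at the centre of its underside. The three roses are alike.
- rose2: round brass door rose (flat cover disc), 52 mm across, rim 10 mm high with upright edge, a central collar 24 mm across rising to 18 mm, about 90 g, lying flat and loose on the counter; origin at the centre of its underside. The three roses are alike.
- door_knob_mid (a point): bystander: standing brass door knob, 40 mm across, 49 mm high; point on its axis 25 mm up
- candle_holder_mid (a point): bystander: short standing brass candle holder, base 50 mm across, 48 mm high; point on its axis 24 mm up
- square_plate_mid (a point): bystander: flat square brass plate 50 x 50 x 8 mm; point at its centre, 4 mm up
- screw_jar_mid (a point): bystander: glass jar with steel cap, 48 mm across, 65 mm high, beside the tray; point on its axis 32 mm up
- pull_handle_mid (a point): bystander: brass bar pull 116 mm long, 33 mm high, standing on its two feet beside the tray; point at its middle 20 mm up
- finial_mid (a point): bystander: small brass finial, 32 mm across, 48 mm high, standing beside the tray; point on its axis 24 mm up
Mind the look-alikes: they are no part of the job. What is shaped like the rose2 but grey, red or turquoise is not meant.

How it is judged:
By the outcome, as a careful person would: the job done as asked, in the order asked, and still so for the second after the job is handed in, with the robot touching nothing.
It also fails if it takes over 48 s, if anything falls off the work surface, if the arm or the gripper's body presses on something with over 40 N, if the wrist force passes 120 N, or if a joint passes its speed limit or range.

## Working session

There is one attempt and no reset: what is moved stays moved. The work goes in short steps, Python scripts to look and compute and a tool call to move; the robot and the scene stay as the last step left them, time stands still between calls to the robot, and variables do not carry over. Pictures are saved under pics/ and viewed, and the job is handed in when it is done.

Besides the shell and the picture viewer there is one more tool, called as name(argument=value, ...), one argument or row to a line, values as JSON. step_arm: Moves the arm, as the interface text tells. Its arguments: {"type":"object","properties":{"steps":{"type":"string"},"grip_force":{"type":"number"}},"required":["steps"]}

```bash
mkdir -p pics; ls
python3 - <<'E'
from workcell import arm, optics, job
import cv2
for n in ("top","side"):
    d=optics.get_image(n); cv2.imwrite(f"pics/{n}0.png",cv2.resize(d["image"][:,:,::-1],(800,600),interpolation=cv2.INTER_CUBIC))
    print(n,d["fx"],d["cx"],d["cy"],d["R"],d["t"])
print(arm.get_obs())
E
```

```text
pics
top 389.3227526713203 254.68511660311242 194.03601740542595 [[ 0.02444275 -0.99968838 -0.00506816]
 [-0.99612015 -0.02392615 -0.08468874]
 [ 0.08454108  0.00711853 -0.99639457]] [ 15.32192166 560.07389147 861.34804804]
side 391.2733505316804 258.33875045340886 191.72741558543478 [[-0.82484392 -0.5648126   0.02488444]
 [-0.2888877   0.38323483 -0.87731121]
 [ 0.48597984 -0.73083363 -0.47927633]] [469.06638768 205.13072216 575.87390542]
{'time_s': 0.1, 'joint_positions': array([-1.20942362e+00,  2.77064772e-01, -2.77340665e-02,  1.26802411e+00,
        1.17675784e-05,  1.46742103e+00]), 'qd': array([ 0.00035252, -0.00166257,  0.00260478,  0.00158913,  0.00037958,
        0.00202321]), 'tau': array([ 2.84111702e-04, -4.46706033e+01,  2.96129483e+01,  8.40963592e-03,
       -6.43398994e-05, -1.92300107e-06]), 'ee_pos': array([ 279.88936303, -558.06506945,  244.27119612]), 'eef_rot': array([3.03241093, 1.56876967, 1.92636259]), 'contact_force': array([0.08975934, 0.88433564, 0.5189616 ]), 'wrist_torque': array([0.01827616, 0.01107765, 0.06235502]), 'grip_width': 85.74041376372706}
```

View pics/top0.png

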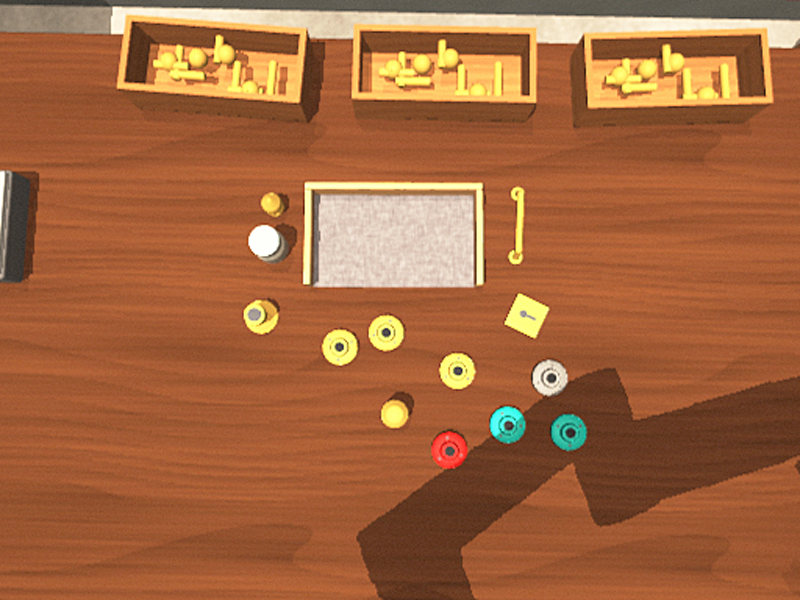

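View pics/side0.png

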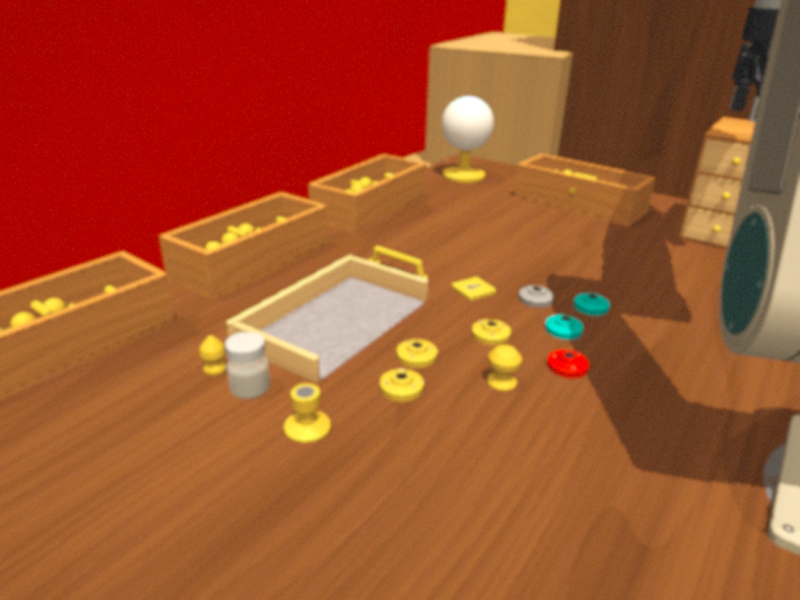

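The top view shows three brass roses at about (340,347), (386,333) and (457,371), with the tray mouth at row ~287. The knob is at (396,413), the candle holder at (261,316), the plate at (527,315) and the grey look-alike at (550,377).

```bash
cat > h.py <<'E'
from workcell import arm, optics, job
import cv2, numpy as np
def px2w(d,u,v,z,scale=800/512):
    u=(u+.5)/scale-.5; v=(v+.5)/scale-.5
    R=np.array(d["R"]);t=np.array(d["t"])
    c=-R.T@t; r=R.T@np.array([(u-d["cx"])/d["fx"],(v-d["cy"])/d["fy"],1])
    return c+r*(z-c[2])/r[2]
def w2px(d,X,scale=800/512):
    p=np.array(d["R"])@np.array(X,float)+d["t"]
    return ((p[0]/p[2]*d["fx"]+d["cx"]+.5)*scale-.5,(p[1]/p[2]*d["fy"]+d["cy"]+.5)*scale-.5)
def roses(d):
    # yellow discs: print blobs with world centre at z=10
    im=cv2.resize(d["image"],(800,600),interpolation=cv2.INTER_CUBIC)
    h=cv2.cvtColor(im,cv2.COLOR_RGB2HSV)
    m=cv2.inRange(h,(22,120,120),(35,255,255))
    n,l,s,c=cv2.connectedComponentsWithStats(m)
    for i in range(1,n):
        x,y,w,hh,a=s[i]
        if a>150 and y>130: print("blob",x,y,w,hh,a,px2w(d,x+w/2-.5,y+hh/2-.5,8)[:2].round(0))
E
python3 - <<'E'
from h import *
d=optics.get_image("top"); roses(d)
for n,u,v,z in [("r340",340,347,10),("r386",386,333,10),("r457",457,371,10),("TL back out",305,183,35),("TR back out",483,183,35),("BL front",304,284,35),("BR front",484,284,35),("mouthL",312,287,0),("mouthR",476,288,0),
 ("knob",396,413,40),("candle base",261,318,5),("plate",527,315,8),("grey",550,377,10),("jar",265,241,65),("handle top",517,192,33),("handle bot",515,258,33),("cyan",508,425,10),("red",449,450,10)]:
    print(n,px2w(d,u,v,z).round(0))
E
```

```text
blob 508 187 16 77 544 [ 683. -144.]
blob 505 294 44 44 846 [ 548. -161.]
blob 244 300 34 34 422 [537. 232.]
blob 369 315 35 36 735 [517.  46.]
blob 322 330 35 35 734 [494. 115.]
blob 439 353 36 36 739 [464. -59.]
blob 381 402 27 25 448 [399.  31.]
r340 [494. 113.  10.]
r386 [517.  46.  10.]
r457 [464. -59.  10.]
TL back out [732. 169.  35.]
TR back out [738. -91.  35.]
BL front [583. 165.  35.]
BR front [590. -94.  35.]
mouthL [583. 159.   0.]
mouthR [588. -87.   0.]
knob [403.  28.  40.]
candle base [535. 232.   5.]
plate [ 548. -162.    8.]
grey [ 458. -195.   10.]
jar [639. 217.  65.]
handle top [ 726. -141.   33.]
handle bot [ 629. -139.   33.]
cyan [ 387. -135.   10.]
red [350. -50.  10.]
```

```bash
cat >> h.py <<'E'
from scipy.spatial.transform import Rotation as Ro
def st():
    o=arm.get_obs(); R=Ro.from_euler('xyz',o["eef_rot"]).as_matrix()
    print("t",round(o["time_s"],2),"p",o["ee_pos"].round(1),"F",o["contact_force"].round(1),"w",round(o["grip_width"],1)); print(R.round(3))
    return o,R
def to(x,y,z):
    o,R=st(); print("tool shift",(R.T@(np.array([x,y,z])-o["ee_pos"])).round(1))
E
python3 - <<'E'
from h import *
to(470,46,150)
E
```

```text
t 0.15 p [ 279.9 -558.1  244.4] F [ 0.2 -0.4  0.2] w 85.5
[[-0.001  0.894  0.448]
 [ 0.002  0.448 -0.894]
 [-1.     0.    -0.002]]
tool shift [  95.3  440.7 -454.7]
```

step_arm(
  steps="32 0 0 0 8.9; 32 0 0 0 8.9; 32 0 0 0 8.9; 32 0 40 -40 0; 32 0 40 -40 0",
)

```text
time_s: 0.78
ee_pos: [360.5, -478.1, 244.8]
eef_rot: [-2.939, 1.57, 1.77]
contact_force: [1.5, -1.4, -0.3]
grip_width: 31.8
```

step_arm(
  steps="32 0 20 -50 0; 32 0 20 -50 0; 32 0 20 -50 0; 32 0 20 -50 0; 32 0 20 -50 0",
)

```text
time_s: 1.4
ee_pos: [460.8, -227.1, 245.1]
eef_rot: [-2.872, 1.571, 1.839]
contact_force: [-0.0, -0.2, -0.4]
grip_width: 32.4
```

Run:
```python
from h import *
to(470,46,150)
```

```text
t 1.4 p [ 460.8 -227.1  245.1] F [-0.  -0.2 -0.4] w 32.4
[[-0.     1.    -0.001]
 [ 0.    -0.001 -1.   ]
 [-1.    -0.    -0.   ]]
tool shift [  95.1    8.8 -273.1]
```

step_arm(
  steps="32 0 2 -55 0; 32 20 2 -55 0; 32 20 2 -55 0; 32 20 1 -55 0; 32 20 0 -53 0",
)

```text
time_s: 2.02
ee_pos: [467.6, 45.9, 164.7]
eef_rot: [1.564, 1.57, -0.008]
contact_force: [0.6, 0.4, 0.6]
grip_width: 32.1
```

step_arm(
  steps="32 40 0 0 0; 32 40 0 0 0; 32 30 0 0 0; 32 20 0 0 0; 32 0 0 0 0",
)

```text
time_s: 2.65
ee_pos: [465.7, 44.2, 33.7]
eef_rot: [-1.607, 1.566, 3.105]
contact_force: [0.5, -0.6, 0.2]
grip_width: 31.9
```

Run:
```python
from h import *
to(470,46,20)
d=optics.get_image("side")
im=cv2.resize(d["image"][:,:,::-1],None,fx=3,fy=3,interpolation=cv2.INTER_CUBIC)[450:1050,500:1300]
cv2.imwrite("pics/side1.png",im)
```

```text
t 2.65 p [465.7  44.2  33.7] F [ 0.5 -0.6  0.2] w 31.9
[[-0.005  1.    -0.001]
 [ 0.    -0.001 -1.   ]
 [-1.    -0.005 -0.   ]]
tool shift [13.6  4.3 -1.8]
```

View pics/side1.png

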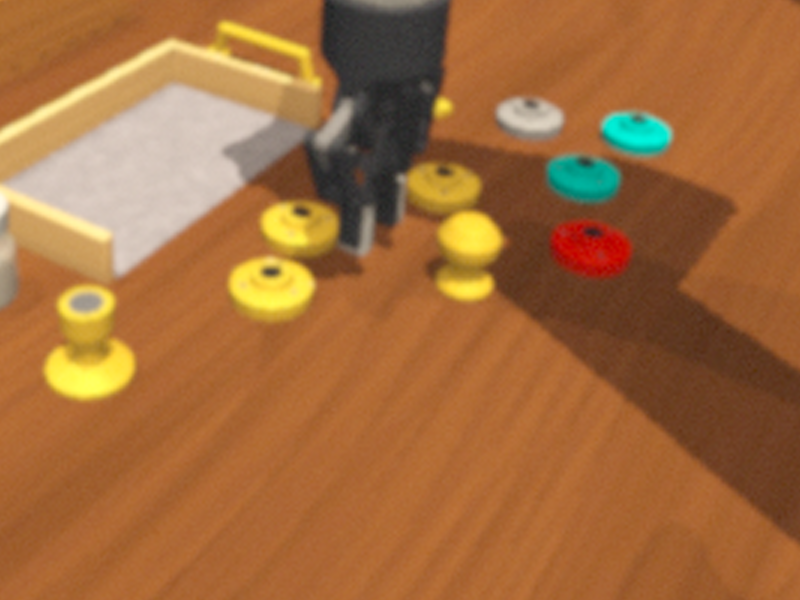

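Run:
```python
from h import *
d=optics.get_image("side")
for z in (10,15,20,25,30):
    print(z,[tuple(np.round(np.array(w2px(d,(x,y,z),3))-[500,450]).astype(int)) for x,y in [(455,60),(477,60),(455,73),(455,29)]])
```

```text
10 [(np.int64(370), np.int64(264)), (np.int64(341), np.int64(252)), (np.int64(360), np.int64(274)), (np.int64(394), np.int64(242))]
15 [(np.int64(371), np.int64(258)), (np.int64(341), np.int64(246)), (np.int64(360), np.int64(267)), (np.int64(395), np.int64(236))]
20 [(np.int64(371), np.int64(251)), (np.int64(342), np.int64(239)), (np.int64(361), np.int64(261)), (np.int64(395), np.int64(229))]
25 [(np.int64(372), np.int64(245)), (np.int64(342), np.int64(233)), (np.int64(361), np.int64(254)), (np.int64(396), np.int64(223))]
30 [(np.int64(372), np.int64(238)), (np.int64(343), np.int64(226)), (np.int64(362), np.int64(247)), (np.int64(396), np.int64(216))]
```

step_arm(
  steps="32 8 0 -2 0; 32 5 0 0 0; 32 2 0 0 0; 32 0 0 0 0",
)

```text
time_s: 3.25
ee_pos: [467.7, 46.1, 20.2]
eef_rot: [-1.608, 1.571, 3.103]
contact_force: [-0.2, -0.4, -0.5]
grip_width: 31.7
```

step_arm(
  steps="32 1 0 0 0; 32 0 0 0 0",
)

```text
time_s: 3.5
ee_pos: [467.9, 46.1, 19.4]
eef_rot: [1.664, 1.571, 0.092]
contact_force: [0.1, -0.1, 1.2]
grip_width: 31.9
```

Run:
```python
from h import *
to(470,46,17)
for n in ("side","top"):
    d=optics.get_image(n)
    im=cv2.resize(d["image"][:,:,::-1],None,fx=4,fy=4,interpolation=cv2.INTER_CUBIC)
    im=im[650:1250,800:1600] if n=="side" else im[400:1000,600:1400]
    cv2.imwrite(f"pics/{n}2.png",im)
```

```text
t 3.5 p [467.9  46.1  19.4] F [ 0.1 -0.1  1.2] w 31.9
[[ 0.     1.    -0.001]
 [ 0.    -0.001 -1.   ]
 [-1.     0.    -0.   ]]
tool shift [2.4 2.1 0.1]
```

View pics/side2.png

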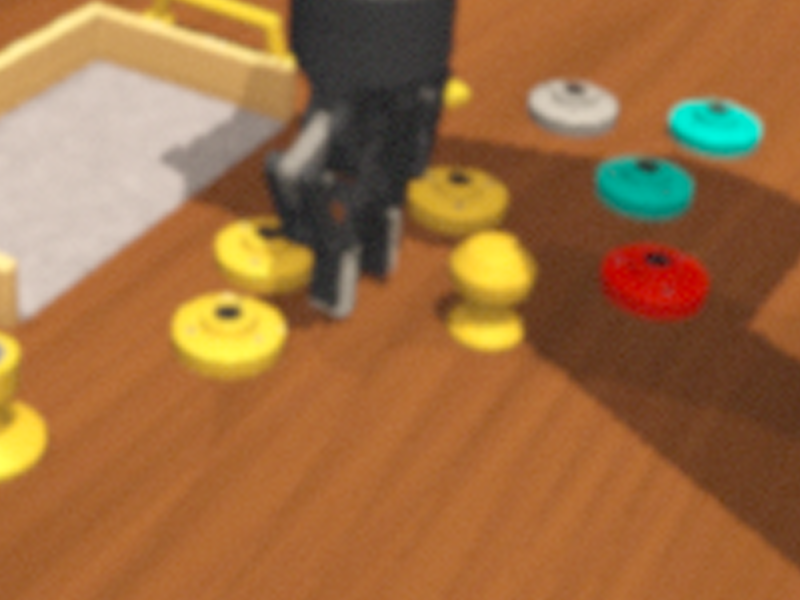

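View pics/top2.png

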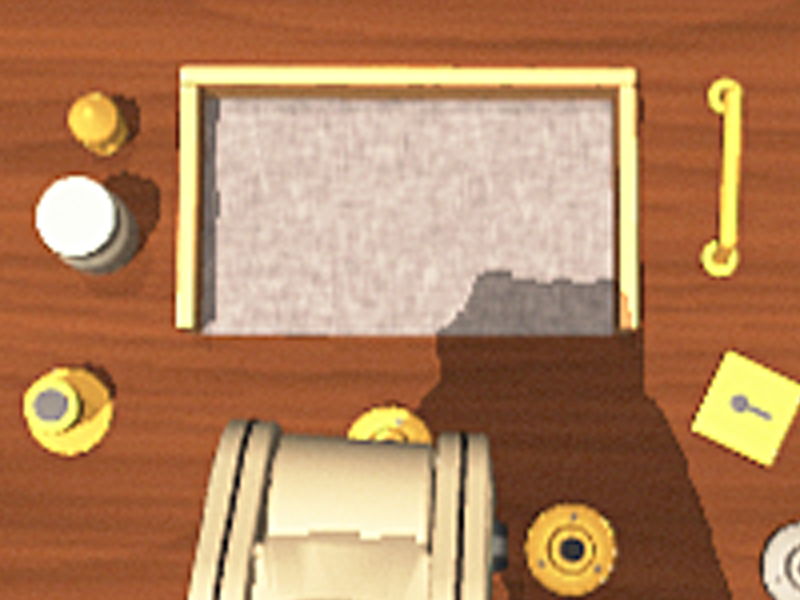

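step_arm(
  steps="32 1.5 0 0 0; 32 1 0 0 0; 32 0 0 0 0",
)

```text
time_s: 3.98
ee_pos: [467.7, 46.1, 16.7]
eef_rot: [-1.525, 1.57, -3.097]
contact_force: [0.5, 1.2, 0.2]
grip_width: 31.8
```

step_arm(
  steps="32 0 8 0 0; 32 0 8 0 0; 32 0 8 0 0; 32 0 8 0 0; 32 0 8 0 0",
)

```text
time_s: 4.6
ee_pos: [508.3, 46.0, 16.7]
eef_rot: [-1.614, 1.57, 3.097]
contact_force: [-0.9, 0.8, 1.1]
grip_width: 32.1
```

Run:
```python
from h import *
st()
for n in ("side","top"):
    d=optics.get_image(n)
    im=cv2.resize(d["image"][:,:,::-1],None,fx=4,fy=4,interpolation=cv2.INTER_CUBIC)
    im=im[600:1200,700:1500] if n=="side" else im[400:1000,600:1400]
    cv2.imwrite(f"pics/{n}3.png",im)
```

```text
t 4.6 p [508.3  46.   16.7] F [-0.9  0.8  1.1] w 32.1
[[-0.     1.    -0.001]
 [ 0.    -0.001 -1.   ]
 [-1.    -0.    -0.   ]]
```

View pics/side3.png

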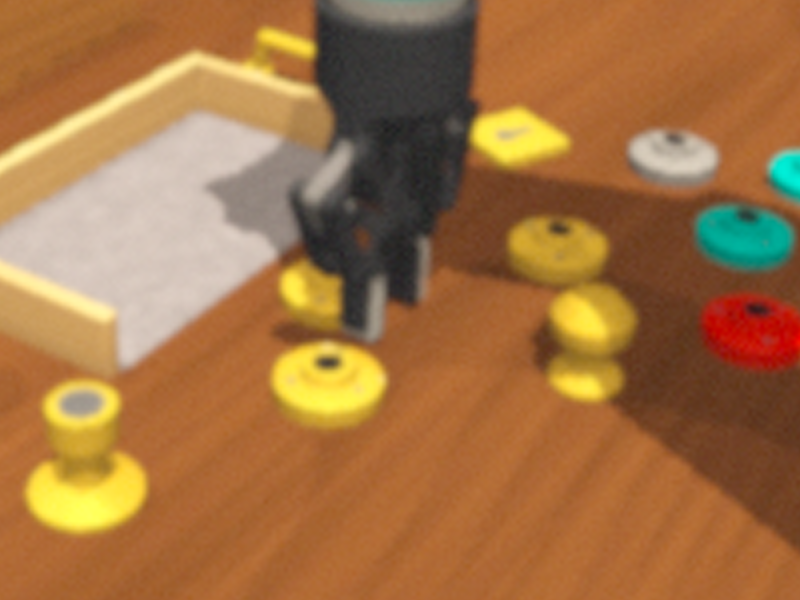

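View pics/top3.png

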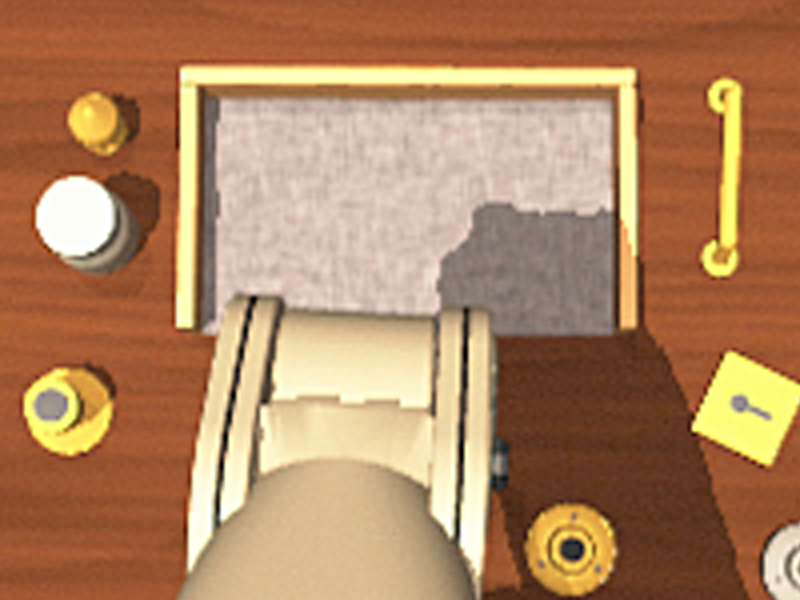

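The side view shows the rose moving ahead of the fingertips with its left edge at (283,290). The other rose, at (328,380), hasn't moved. I'll keep pushing.

step_arm(
  steps="32 0 11 0.5 0; 32 0 11 0.5 0; 32 0 11 0.5 0; 32 0 11 0.5 0; 32 0 11 0.5 0",
)

```text
time_s: 5.32
ee_pos: [563.7, 43.4, 16.8]
eef_rot: [0.654, 1.571, -0.918]
contact_force: [-1.4, 0.2, -0.5]
grip_width: 31.9
```

step_arm(
  steps="32 0 11 0 0; 32 0 11 0 0; 32 0 11 0 0; 32 0 11 0 0; 32 0 11 0 0",
)

```text
time_s: 5.95
ee_pos: [618.6, 43.4, 16.8]
eef_rot: [-2.391, 1.571, 2.32]
contact_force: [-0.9, 0.1, 0.5]
grip_width: 31.7
```

Run:
```python
from h import *
st()
for n in ("side",):
    d=optics.get_image(n)
    im=cv2.resize(d["image"][:,:,::-1],None,fx=4,fy=4,interpolation=cv2.INTER_CUBIC)
    im=im[600:1200,400:1200]
    print(np.array(w2px(d,(651,44,18),4))-[400,600])
    cv2.imwrite(f"pics/{n}4.png",im)
```

```text
t 5.95 p [618.6  43.4  16.8] F [-0.9  0.1  0.5] w 31.7
[[-0.     1.    -0.001]
 [ 0.    -0.001 -1.   ]
 [-1.    -0.    -0.   ]]
[465.17638894 201.74504527]
```

View pics/side4.png

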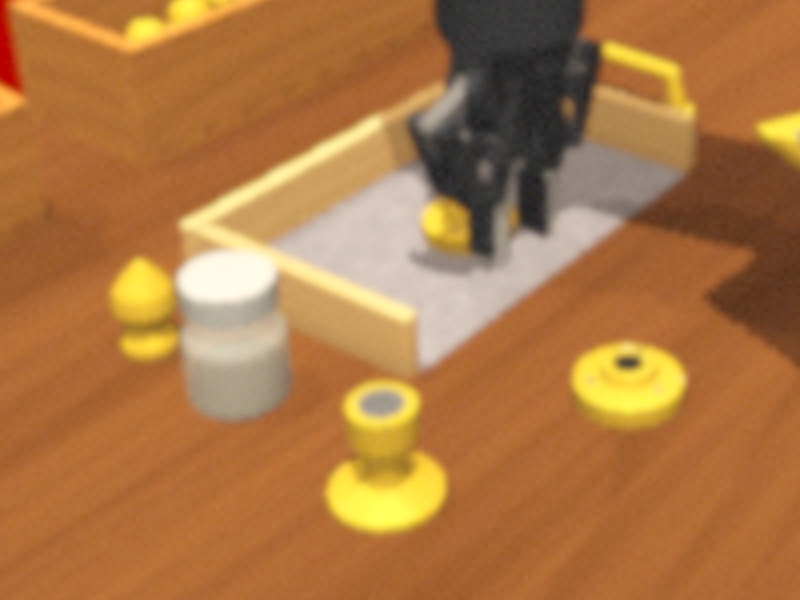

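The rose is inside the tray, ahead of the fingertips. I'll back off, lift and go behind the left rose.

step_arm(
  steps="32 0 -10 0 0; 32 -20 -10 0 0; 32 -40 0 0 0; 32 -30 -20 0 0; 32 0 -45 -25 0",
)

```text
time_s: 6.62
ee_pos: [535.8, 65.3, 110.2]
eef_rot: [1.795, 1.562, 0.225]
contact_force: [-0.1, 0.8, 0.1]
grip_width: 32.4
```

step_arm(
  steps="32 0 -45 -25 0; 32 0 -42 -20 0; 32 35 0 0 0; 32 30 0 0 0; 32 15 0 0 0",
)

```text
time_s: 7.25
ee_pos: [443.4, 86.2, 25.7]
eef_rot: [-2.984, 1.549, 1.764]
contact_force: [-0.7, -0.0, 0.0]
grip_width: 32.5
```

Run:
```python
from h import *
to(447,113,16.7)
for n in ("side","top"):
    d=optics.get_image(n)
    im=cv2.resize(d["image"][:,:,::-1],None,fx=4,fy=4,interpolation=cv2.INTER_CUBIC)
    im=im[600:1200,600:1400] if n=="side" else im[400:1000,600:1400]
    cv2.imwrite(f"pics/{n}5.png",im)
roses(d)
```

```text
t 7.25 p [443.4  86.2  25.7] F [-0.7 -0.   0. ] w 32.5
[[-0.004  0.999  0.036]
 [ 0.021  0.036 -0.999]
 [-1.    -0.003 -0.021]]
tool shift [  9.6   4.6 -26.4]
blob 508 187 16 77 548 [ 683. -144.]
blob 373 226 34 35 777 [651.  44.]
blob 505 294 44 44 975 [ 548. -161.]
blob 244 301 34 33 441 [536. 232.]
blob 322 330 35 24 537 [503. 115.]
blob 384 406 20 21 333 [396.  32.]
```

View pics/side5.png

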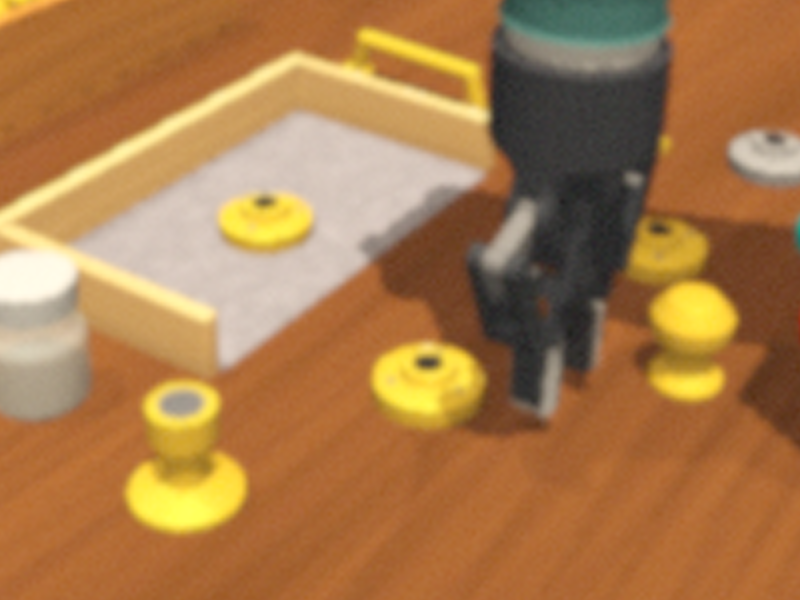

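View pics/top5.png

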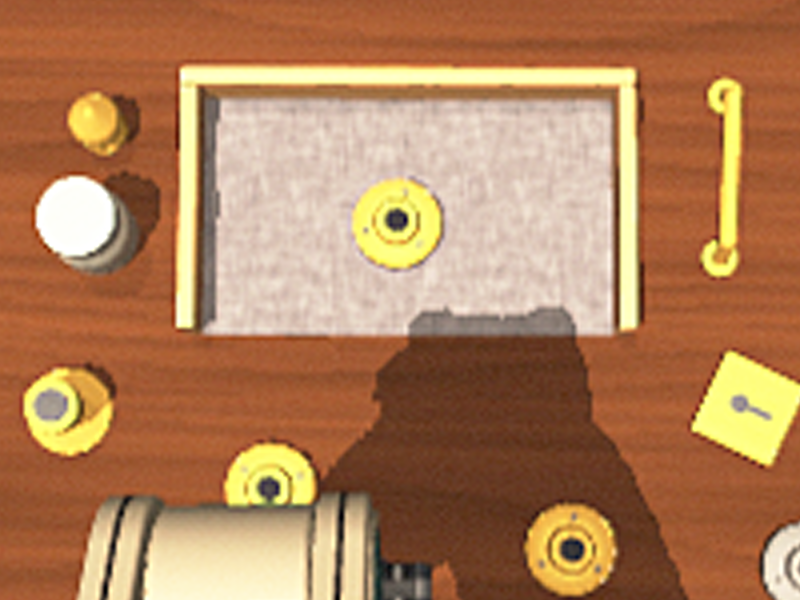

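First rose lies in the tray at about (651,44), and the knob hasn't moved. I'll let the arm settle here.

step_arm(
  steps="32 0 0 0 0; 32 0 0 0 0",
)

```text
time_s: 7.6
ee_pos: [447.3, 86.3, 28.2]
eef_rot: [3.043, 1.549, 1.508]
contact_force: [-0.1, -0.5, 1.0]
grip_width: 32.1
```

Run:
```python
from h import *
to(447,114,16.7)
```

```text
t 7.6 p [447.3  86.3  28.2] F [-0.1 -0.5  1. ] w 32.1
[[ 0.001  0.999  0.036]
 [ 0.021  0.036 -0.999]
 [-1.     0.002 -0.021]]
tool shift [ 12.    0.7 -27.4]
```

step_arm(
  steps="32 0 0 -10 2; 32 0 0.5 -10 0; 32 0 0 -8 0; 32 0 0 0 0",
)

```text
time_s: 8.1
ee_pos: [446.3, 89.9, 28.0]
eef_rot: [-3.117, 1.531, 1.628]
contact_force: [-0.2, -0.8, 0.2]
grip_width: 32.4
```

step_arm(
  steps="32 5 0 0 0; 32 4 0 0 0; 32 2 0 0 0; 32 0 0 0 0",
)

```text
time_s: 8.6
ee_pos: [446.0, 89.8, 16.6]
eef_rot: [-3.099, 1.531, 1.645]
contact_force: [0.8, 0.7, -0.1]
grip_width: 32.1
```

Run:
```python
from h import *
to(447,114,16.7)
```

```text
t 8.6 p [446.   89.8  16.6] F [ 0.8  0.7 -0.1] w 32.1
[[-0.003  0.999  0.032]
 [ 0.04   0.032 -0.999]
 [-0.999 -0.002 -0.04 ]]
tool shift [  0.9   1.7 -24.1]
```

Run:
```python
from h import *
o=arm.get_obs();print(o["joint_positions"].round(3),o["qd"].round(3))
```

```text
[ 0.032  0.23  -0.648  0.695  0.04   3.141] [-0.    -0.006  0.004  0.002  0.001  0.001]
```

Joint 6 is at its limit, so y did not track. I'll lift and turn the tool half round, which gives the same finger layout.

step_arm(
  steps="32 -30 0 0 0; 32 -40 0 0 -10.6; 32 0 0 0 -10.6; 32 0 0 0 -10.6; 32 0 0 0 -10.6",
)

```text
time_s: 9.22
ee_pos: [446.6, 87.0, 87.2]
eef_rot: [2.405, 1.531, 1.612]
contact_force: [-0.4, -0.1, -0.2]
grip_width: 32.5
```

step_arm(
  steps="32 0 0 0 -10.6; 32 0 0 0 -10.6; 32 0 0 0 -10.6; 32 0 0 0 -10.6; 32 0 0 0 -10.6",
)

```text
time_s: 9.85
ee_pos: [446.5, 87.0, 87.0]
eef_rot: [1.492, 1.531, 1.624]
contact_force: [-0.1, 0.5, -0.3]
grip_width: 32.3
```

step_arm(
  steps="32 0 0 0 -10.6; 32 0 0 0 -10.6; 32 0 0 0 -10.6; 32 0 0 0 -10.6; 32 0 0 0 -10.6",
)

```text
time_s: 10.48
ee_pos: [446.5, 87.0, 87.0]
eef_rot: [0.567, 1.531, 1.624]
contact_force: [0.1, -0.1, 1.0]
grip_width: 32.3
```

step_arm(
  steps="32 0 0 0 -10.6; 32 0 0 0 -9; 32 0 0 0 0",
)

```text
time_s: 10.85
ee_pos: [446.5, 87.0, 87.0]
eef_rot: [0.233, 1.531, 1.625]
contact_force: [0.0, 0.0, -0.0]
grip_width: 32.0
```

Run:
```python
from h import *
to(447,114,60)
print(arm.get_obs()["joint_positions"].round(2))
d=optics.get_image("top");roses(d)
```

```text
t 10.85 p [446.5  87.   87. ] F [ 0.  0. -0.] w 32.0
[[-0.002 -0.984  0.178]
 [ 0.04   0.178  0.983]
 [-0.999  0.009  0.039]]
tool shift [28.   4.  25.6]
[ 0.03  0.12 -0.58  0.86  0.04  0.2 ]
blob 508 187 16 77 544 [ 683. -144.]
blob 373 226 34 35 795 [651.  44.]
blob 505 294 44 44 1026 [ 548. -161.]
blob 244 301 34 33 443 [536. 232.]
blob 322 330 34 21 296 [505. 116.]
blob 387 407 16 20 281 [395.  30.]
```

step_arm(
  steps="32 0 0 0 -10.2; 32 0 0 15 0; 32 10 0 12 0; 32 20 0 0 0; 32 0 0 0 0",
)

```text
time_s: 11.52
ee_pos: [444.3, 116.0, 56.2]
eef_rot: [0.167, 1.53, 1.738]
contact_force: [-0.5, -0.6, 0.0]
grip_width: 32.1
```

Run:
```python
from h import *
to(447,114,16.7)
```

```text
t 11.53 p [444.3 116.   56.2] F [-0.5 -0.6  0. ] w 32.1
[[-0.007 -1.     0.   ]
 [ 0.04   0.     0.999]
 [-0.999  0.007  0.04 ]]
tool shift [39.4 -3.  -3.5]
```

step_arm(
  steps="32 20 0 -3 0; 32 12 0 0 0; 32 5 0 0 0; 32 2 0 0 0; 32 0 0 0 0",
)

```text
time_s: 12.15
ee_pos: [446.6, 113.9, 19.2]
eef_rot: [0.042, 1.531, 1.613]
contact_force: [0.4, 0.5, 1.3]
grip_width: 31.9
```

step_arm(
  steps="32 0 -10 0 0; 32 0 -8 0 0; 32 0 -8 0 0; 32 0 -8 0 0; 32 0 -8 0 0",
)

```text
time_s: 12.78
ee_pos: [488.7, 113.8, 18.8]
eef_rot: [0.066, 1.531, 1.638]
contact_force: [-1.1, 0.3, 0.9]
grip_width: 31.9
```

Run:
```python
from h import *
to(610,114,16.7)
d=optics.get_image("side")
im=cv2.resize(d["image"][:,:,::-1],None,fx=4,fy=4,interpolation=cv2.INTER_CUBIC)
cv2.imwrite(f"pics/side6.png",im[600:1200,500:1300])
d=optics.get_image("top");roses(d)
```

```text
t 12.78 p [488.7 113.8  18.8] F [-1.1  0.3  0.9] w 31.9
[[-0.003 -1.    -0.   ]
 [ 0.04  -0.001  0.999]
 [-0.999  0.003  0.04 ]]
tool shift [   1.7 -121.3    0. ]
blob 508 187 16 77 539 [ 683. -144.]
blob 373 226 34 31 636 [654.  44.]
blob 505 294 44 44 1000 [ 548. -161.]
blob 382 406 22 13 202 [402.  33.]
```

View pics/side6.png

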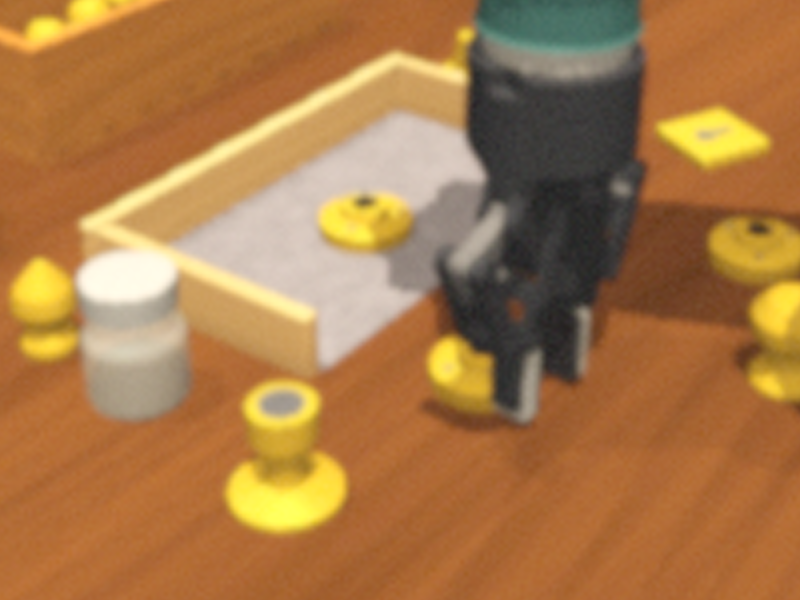

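step_arm(
  steps="32 0.7 -11 0 0; 32 0.6 -11 0 0; 32 0 -11 0 0; 32 0 -11 0 0; 32 0 -11 0 0",
)

```text
time_s: 13.5
ee_pos: [544.1, 113.9, 17.4]
eef_rot: [0.056, 1.531, 1.627]
contact_force: [-1.5, -0.1, 0.7]
grip_width: 32.0
```

step_arm(
  steps="32 0 -11 0 0; 32 0 -11 0 0; 32 0 -11 0 0; 32 0 -11 0 0; 32 0 -11 0 0",
)

```text
time_s: 14.12
ee_pos: [599.0, 113.9, 17.3]
eef_rot: [0.058, 1.531, 1.629]
contact_force: [-1.4, 0.0, 2.0]
grip_width: 31.9
```

step_arm(
  steps="32 0 -11 0 0; 32 0 -8 0 0; 32 0 0 0 0",
)

```text
time_s: 14.5
ee_pos: [618.5, 113.9, 17.3]
eef_rot: [0.021, 1.531, 1.593]
contact_force: [0.1, -0.2, -0.3]
grip_width: 32.0
```

Run:
```python
from h import *
to(422,-59,80)
d=optics.get_image("side")
im=cv2.resize(d["image"][:,:,::-1],None,fx=4,fy=4,interpolation=cv2.INTER_CUBIC)
cv2.imwrite(f"pics/side7.png",im[500:1100,300:1100])
d=optics.get_image("top");roses(d)
```

```text
t 14.5 p [618.5 113.9  17.3] F [ 0.1 -0.2 -0.3] w 32.0
[[-0.001 -1.    -0.   ]
 [ 0.04  -0.     0.999]
 [-0.999  0.001  0.04 ]]
tool shift [ -69.4  196.6 -170.2]
blob 508 187 16 77 521 [ 683. -144.]
blob 505 294 44 44 1070 [ 548. -161.]
```

View pics/side7.png

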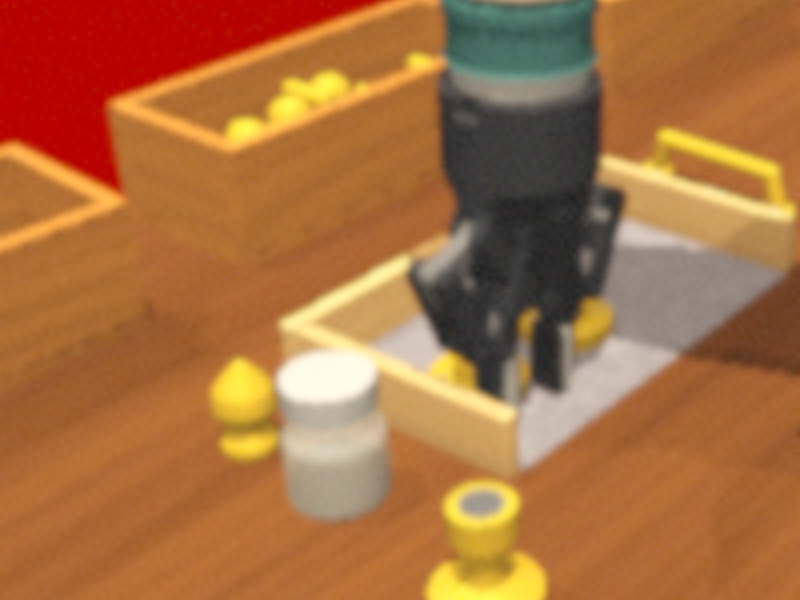

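The second rose is in, just ahead of the fingers. I'll back off, lift and go behind the third.

step_arm(
  steps="32 0 10 0 0; 32 -20 8 0 0; 32 -40 0 0 0; 32 -35 10 -10 0; 32 0 30 -30 0",
)

```text
time_s: 15.22
ee_pos: [563.6, 70.4, 116.4]
eef_rot: [-0.224, 1.53, 1.349]
contact_force: [-0.3, -0.5, 0.3]
grip_width: 32.1
```

step_arm(
  steps="32 0 35 -33 0; 32 0 35 -33 0; 32 0 35 -33 0; 32 0 30 -30 0; 32 0 0 0 0",
)

```text
time_s: 15.85
ee_pos: [421.9, -59.6, 106.5]
eef_rot: [0.071, 1.531, 1.639]
contact_force: [0.3, 0.2, 0.5]
grip_width: 32.1
```

Run:
```python
from h import *
to(418,-59,60)
d=optics.get_image("top");roses(d)
im=cv2.resize(d["image"][:,:,::-1],None,fx=4,fy=4,interpolation=cv2.INTER_CUBIC)
cv2.imwrite(f"pics/top8.png",im[400:1000,600:1400])
```

```text
t 15.85 p [421.9 -59.6 106.5] F [0.3 0.2 0.5] w 32.1
[[-0.003 -1.     0.003]
 [ 0.04   0.003  0.999]
 [-0.999  0.003  0.04 ]]
tool shift [46.5  3.7 -1.3]
blob 508 187 16 77 538 [ 683. -144.]
blob 324 226 35 35 802 [649. 117.]
blob 373 226 34 35 795 [651.  44.]
blob 505 295 33 42 418 [ 547. -153.]
blob 244 301 34 33 443 [536. 232.]
blob 381 404 23 23 401 [397.  34.]
```

View pics/top8.png

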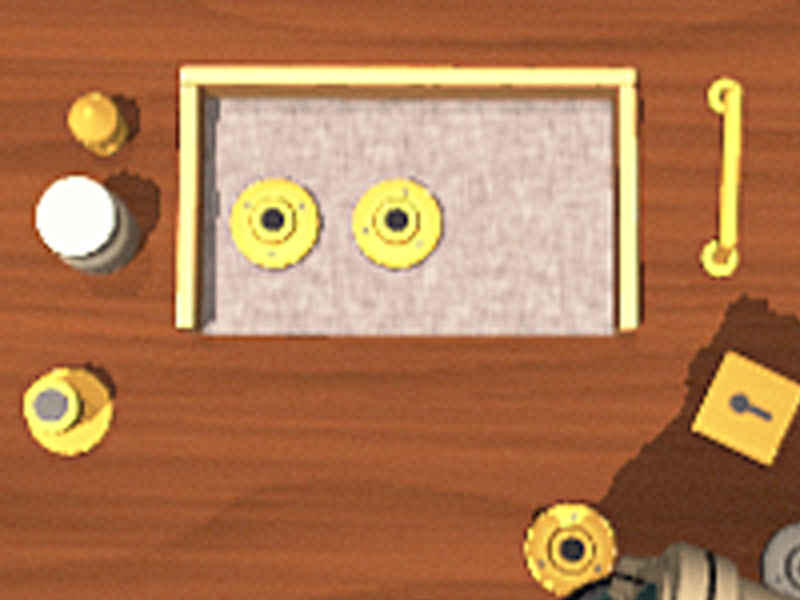

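Two roses lie well inside. I'll lower behind the third.

step_arm(
  steps="32 30 1 -2 0; 32 30 0 -1 0; 32 18 0 0 0; 32 8 0 0 0; 32 0 0 0 0",
)

```text
time_s: 16.52
ee_pos: [423.9, -58.0, 19.9]
eef_rot: [0.051, 1.531, 1.624]
contact_force: [0.0, -0.0, -0.7]
grip_width: 31.7
```

Run:
```python
from h import *
to(422,-59,17.3)
d=optics.get_image("side")
im=cv2.resize(d["image"][:,:,::-1],None,fx=4,fy=4,interpolation=cv2.INTER_CUBIC)
cv2.imwrite(f"pics/side9.png",im[550:1150,900:1700])
```

```text
t 16.52 p [423.9 -58.   19.9] F [ 0.  -0.  -0.7] w 31.7
[[-0.002 -1.    -0.001]
 [ 0.04  -0.002  0.999]
 [-0.999  0.002  0.04 ]]
tool shift [ 2.6  1.9 -1.1]
```

View pics/side9.png

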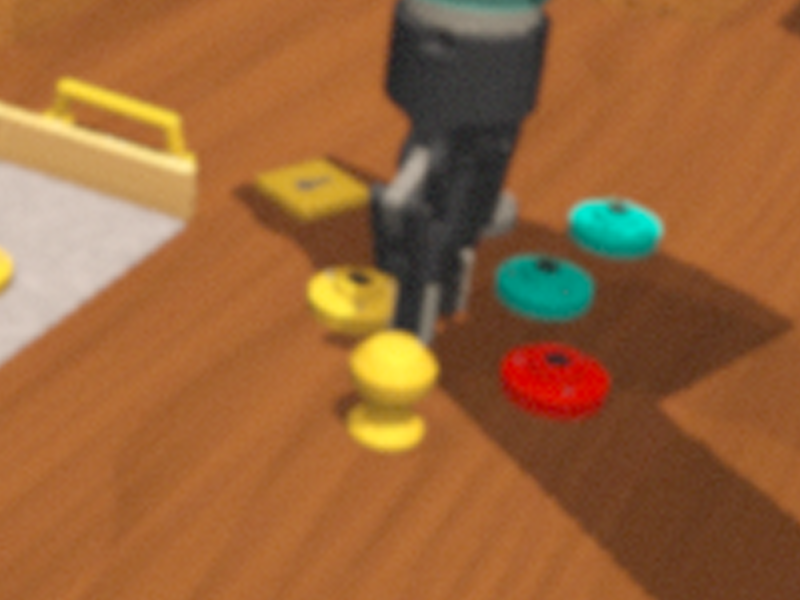

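step_arm(
  steps="32 1.2 -6 -1 0; 32 1 -7 0 0; 32 0 -8 1 0; 32 0 -9 1.3 0; 32 0 -10 1.4 0",
)

```text
time_s: 17.2
ee_pos: [464.0, -55.5, 17.6]
eef_rot: [0.062, 1.531, 1.633]
contact_force: [-0.9, -0.3, 1.4]
grip_width: 32.0
```

step_arm(
  steps="32 0 -11 1.6 0; 32 0 -11 1.6 0; 32 0 -11 1.6 0; 32 0 -11 1.6 0; 32 0 -11 1.6 0",
)

```text
time_s: 17.82
ee_pos: [519.2, -47.4, 17.7]
eef_rot: [0.054, 1.531, 1.625]
contact_force: [-1.2, -1.4, 1.0]
grip_width: 32.6
```

Run:
```python
from h import *
to(618,-33,17.3)
for n in ("side","top"):
    d=optics.get_image(n)
    im=cv2.resize(d["image"][:,:,::-1],None,fx=4,fy=4,interpolation=cv2.INTER_CUBIC)
    im=im[500:1100,700:1500] if n=="side" else im[400:1000,600:1400]
    cv2.imwrite(f"pics/{n}10.png",im)
```

```text
t 17.82 p [519.2 -47.4  17.7] F [-1.2 -1.4  1. ] w 32.6
[[-0.002 -1.    -0.001]
 [ 0.04  -0.001  0.999]
 [-0.999  0.002  0.04 ]]
tool shift [  0.8 -98.8  14.3]
```

View pics/side10.png

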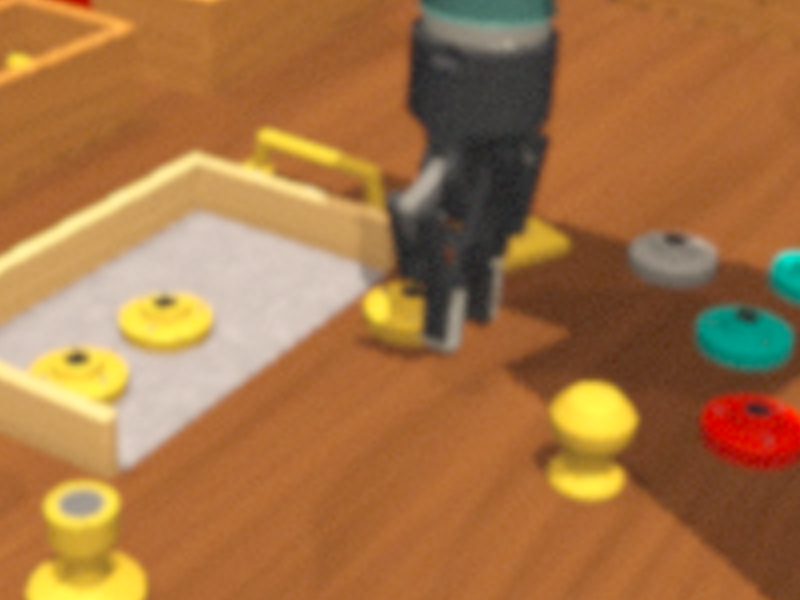

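View pics/top10.png

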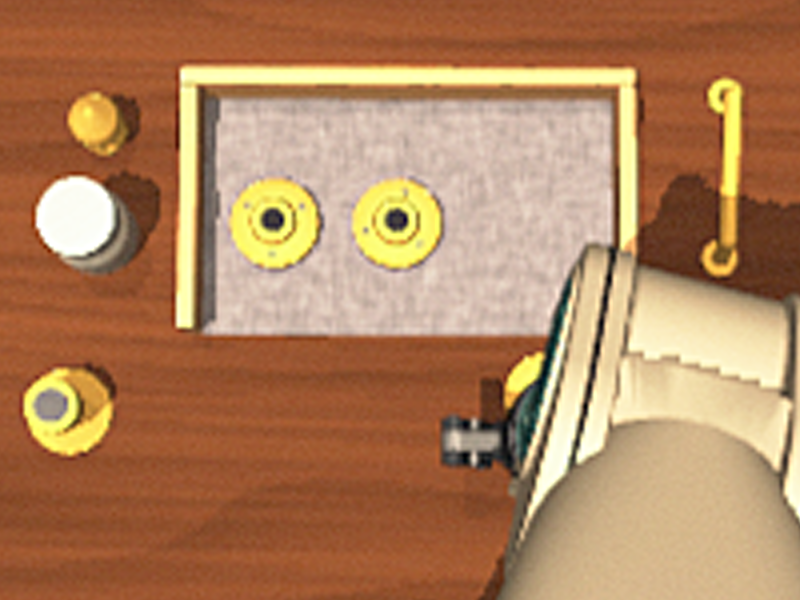

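step_arm(
  steps="32 0 -11 1.8 0; 32 0 -11 1.8 0; 32 0 -11 1.8 0; 32 0 -11 1.8 0; 32 0 -11 1.8 0",
)

```text
time_s: 18.55
ee_pos: [574.2, -38.4, 18.0]
eef_rot: [0.055, 1.531, 1.626]
contact_force: [-0.2, 0.3, -0.9]
grip_width: 32.3
```

step_arm(
  steps="32 0 -11 1.2 0; 32 0 -11 1 0; 32 0 -11 0.5 0; 32 0 -9 0 0; 32 0 -3 0 0",
)

```text
time_s: 19.18
ee_pos: [619.2, -35.9, 18.2]
eef_rot: [0.044, 1.531, 1.615]
contact_force: [-0.7, -0.4, -0.2]
grip_width: 32.2
```

Run:
```python
from h import *
st()
d=optics.get_image("side")
im=cv2.resize(d["image"][:,:,::-1],None,fx=4,fy=4,interpolation=cv2.INTER_CUBIC)
cv2.imwrite(f"pics/side11.png",im[400:1000,500:1300])
```

```text
t 19.18 p [619.2 -35.9  18.2] F [-0.7 -0.4 -0.2] w 32.2
[[-0.002 -1.    -0.001]
 [ 0.04  -0.001  0.999]
 [-0.999  0.002  0.04 ]]
```

View pics/side11.png

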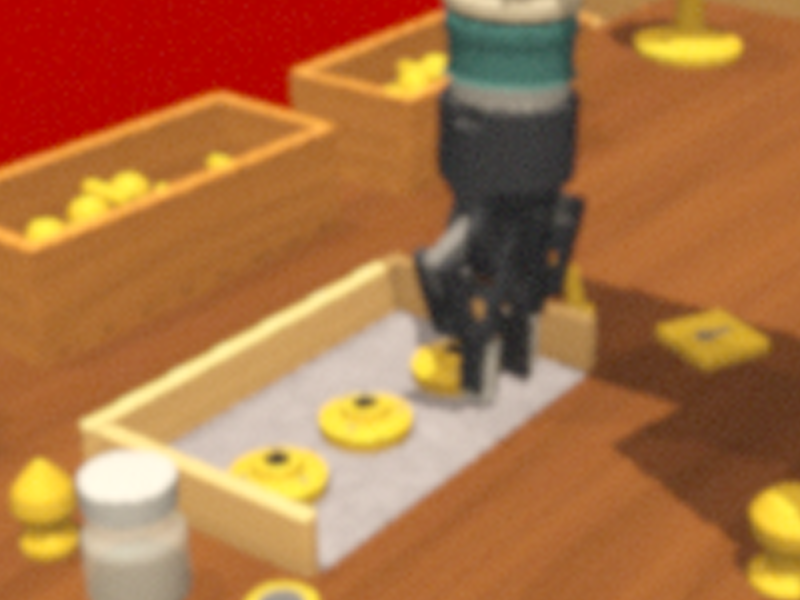

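The third rose is inside. I'll back off, lift and clear the view.

step_arm(
  steps="32 0 8 0 0; 32 -20 8 0 0; 32 -40 0 0 0; 32 -40 10 0 0; 32 -20 30 0 0",
)

```text
time_s: 19.85
ee_pos: [564.8, -41.3, 142.6]
eef_rot: [-0.128, 1.532, 1.444]
contact_force: [-0.6, 0.4, 0.4]
grip_width: 32.1
```

step_arm(
  steps="32 -10 30 -10 0; 32 -10 30 -40 0; 32 0 30 -40 0; 32 0 10 -40 0; 32 0 0 0 0",
)

```text
time_s: 20.48
ee_pos: [461.8, -173.3, 154.5]
eef_rot: [0.014, 1.532, 1.581]
contact_force: [0.3, 0.2, 0.1]
grip_width: 31.9
```

Run:
```python
from h import *
st()
d=optics.get_image("side")
cv2.imwrite(f"pics/side12.png",cv2.resize(d["image"][:,:,::-1],(800,600),interpolation=cv2.INTER_CUBIC))
d=optics.get_image("top");roses(d)
cv2.imwrite(f"pics/top12.png",cv2.resize(d["image"][:,:,::-1],(800,600),interpolation=cv2.INTER_CUBIC))
```

```text
t 20.48 p [ 461.8 -173.3  154.5] F [0.3 0.2 0.1] w 31.9
[[-0.    -1.     0.004]
 [ 0.039  0.004  0.999]
 [-0.999  0.001  0.039]]
blob 508 187 16 77 547 [ 683. -144.]
blob 324 226 35 35 798 [649. 117.]
blob 373 226 34 35 789 [651.  44.]
blob 425 229 34 34 797 [649. -33.]
blob 505 294 44 43 900 [ 548. -161.]
blob 244 300 34 34 449 [537. 232.]
blob 381 404 27 23 426 [398.  31.]
```

View pics/top12.png

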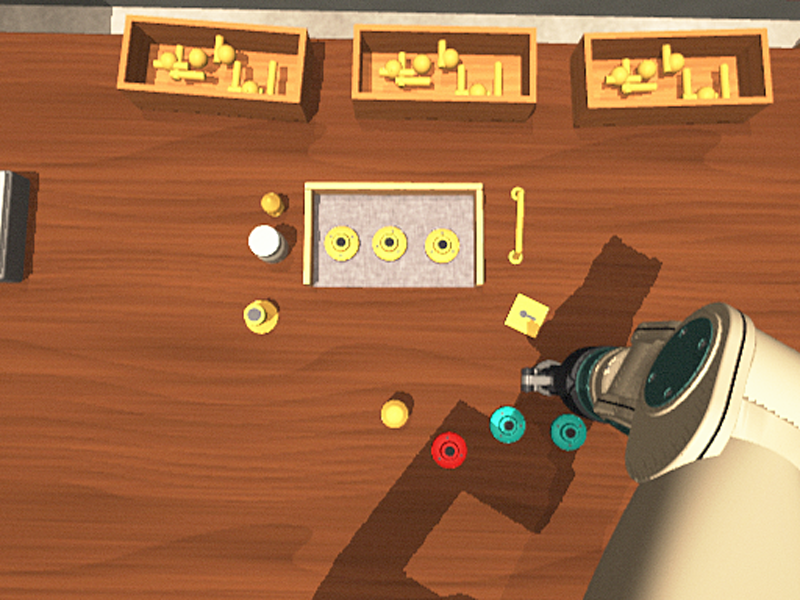

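View pics/side12.png

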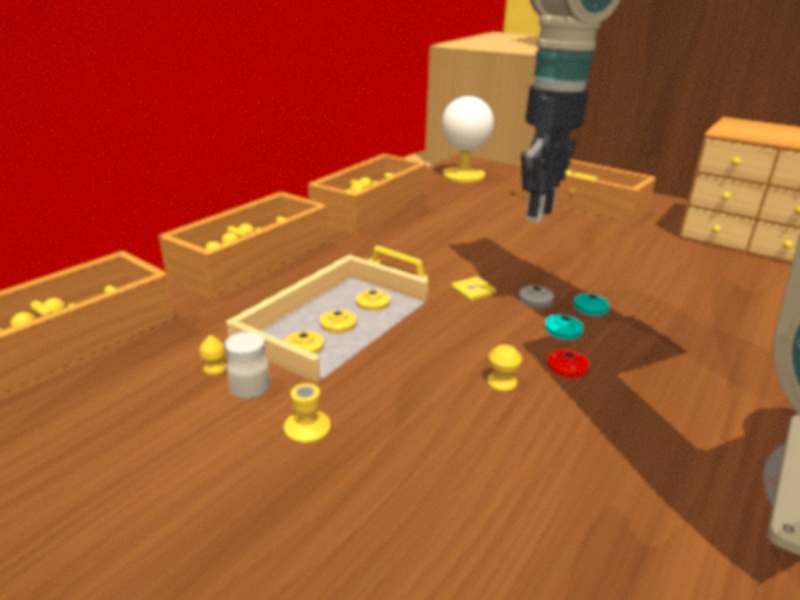

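Both views show the three roses flat inside the tray, at (341,243), (390,243) and (442,245) in the top view. The other pieces are at the same pixels as at the start, and the arm is clear.

```bash
python3 -c "
from workcell import job
print(job.hand_in())"
```

```text
the job is handed in; nothing more can be done
None
```

I swept the three brass roses one at a time through the tray's open front, and all three now lie flat on its floor. I pushed each one along the counter with the two part-open fingertips behind it, and never closed on or lifted any of them. The measured contact force at each check stayed around 2 N or less.

- **Roses:** the last top view puts them at about (649,117), (651,44) and (649,−33) mm. The mouth is at x≈586, the back wall at about 725 and the side walls at about −83 and 157. Every rim is therefore at least about 13 mm inside, and the side view agrees.
- **Other pieces:** the knob, candle holder, plate, jar, pull handle, finial and the red and turquoise discs are at the same image positions as at the start. The grey disc was hidden by the arm in the last top view, but the side view shows it in its old place.
- **Time and clearance:** I handed in at about 20.6 s of the 48 s, with the arm raised clear of everything.
- **What went wrong:** joint 6 reached its range limit on the way to the second rose, so the tool stopped short. It gave a lasting tilt of about 2°. I lifted, turned the gripper half round and carried on, and nothing was touched.

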